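# Find and shim the rocking corner of a photo stand's base plate

### The arm

A 6-joint arm with a two-finger parallel gripper is mounted at the origin on the work surface. World frame = base frame: x ahead of the robot, y to its left, z up, the work surface at z = 0. Lengths are in m, angles in rad, forces in N, time in s.
With the tool pointing down it reaches from about 0.3 to 0.775 m from the base axis. Payload 14.6 kg.
Tool frame: the origin (TCP) lies midway between the tips of the shut fingers; the grasp point (between the pads) lies 19 mm behind it (robot.tcp_to_grasp is the distance from the TCP to the grasp point, in m); z points along the fingers, x is the direction in which the jaws open and shut, and the axes are right-handed (so a half turn about z gives the same grasp; the last joint's range is limited). The gripper opens to 85 mm and grips with 20 to 120 N. Pads are 22 mm wide; open, the fingers measure 114 mm over their backs; the gripper's body (76 mm by 85 mm) begins 54 mm behind the grasp point. The pads swing forward as they close: fully open they stand 13 mm farther back than shut.
Start: joints at [-1.237, 0.3, 1.521, -0, 1.321, -0.067], TCP at [0.215, -0.506, 0.231] pointing down, gripper open.
Joint ranges: [-3.03, 3.03], [-0.79, 2.21], [0.23, 2.52], [-1.04, 4.18], [0, 3.07], [-2.55, 2.55]. Speed limits (rad/s): [2.22, 2.22, 2.57, 3.14, 3.14, 3.14].

### API

Orientations are given as a 3x3 rotation matrix whose columns are the frame's x, y, z axes.
In Python, from bench import robot gives the robot as it stands. The module is installed in compiled form; this text tells all that it offers.
- The arm moves only by the tool drive_tool, never from a script. Its argument "plan" is a list of rows, each a list of 3 entries, a list of its own where there are three numbers: the shift along the tool's x, y, z in m, then the turn, a rotation vector about the tool's x, y, z in rad, then the opening, from 0 (shut) to 1 (fully open). A call has 1 to 5 rows; each row shifts and turns the commanded pose from where the row before left it, along the tool's axes as they then stand; what a row does not reach is not made up. A row lasts 1/12 s, in which the tool goes at most 41.7 mm and 7.16 degrees, less where a joint would pass 70% of its speed; a pose out of reach is approached as far as the arm can. A call with a gripper value outside its range is refused whole. The fingers move at their own pace and stop on an object; "force" is the grip in N (left out, the last holds). Time passes only in rows, so rows that do not move let the fingers close. It gives the time, the measured TCP pose, the force and the opening at its end, in the units of the state.
- robot.state(): the state, without advancing time (a new reading comes with each control period).
- robot.camera(name): name is "scene" or "top" or "wrist"; returns a dict with "frame" (400x640x3 uint8, red, green, blue), "fx", "fy", "cx", "cy" (pixels), "T" (4x4, takes a point from camera to world coordinates); the wrist camera has in their place "mount" (4x4, takes a point from camera to tool coordinates, whose origin is the TCP and whose axes are the tool frame's). Camera axes: x right, y down, z forward; pixel columns grow to the right and rows downward; lengths in m; the calibration is good to about 2 mm. The wrist camera is an equidistant fisheye: a pixel r from the principal point sees the ray r / f radians off the axis. A picture is of the moment at which its call begins: read the wrist's pose just before it. There is no depth.
- robot.job_done(): hands the job in, once; it reports no verdict.
The state is a dict: "time_s": time; "joints": joint angles; "joint_velocities": joint speeds; "joint_efforts": joint torques, N m; "tcp_pos": TCP position; "ee_rot": TCP orientation; "ft_force": force on the tool from outside, world axes, zero at the start; "moment": the same for the moment, N m; "grip_width": opening from 0.0 (shut) to 1.0 (fully open).
Only numpy, scipy, OpenCV 4.12 (cv2) and the standard library are available. Lean on these libraries where they do the work, as an engineer would, in place of code of your own. Each camera call takes 0.05 s, during which the arm holds its last target.

### The job

The base plate of the photo stand wobbles on its feet. Press down on its corners one at a time until you find the one that rocks, then press the steel shim tongue in front of that corner fully flat. Leave the other three tongues raised, do not lift the plate or push it out of place, and leave the finds and the other things on the table alone.

Things in the scene. Friction and masses are not known exactly. Their poses are not given: they have to be found in the camera images.
- plate: Loose aluminium plate, 0.8 kg, an H: two bars 264 mm (y) x 44 mm, 140 mm apart, joined by a web 110 mm wide (y); 8 mm thick, a black disc and a post (28 mm thick, top 57 mm above the underside) in the middle. The bars' ends are its four corners, on three firm feet and a soft one, 22 mm above the bed. Origin: centre of underside; x away from robot, y left, z up; yaw within 0.2 rad.
- bed: Fixed black board under the plate, 290 x 310 mm, 12 mm thick, on the table. Origin: on the table top, straight below the plate's centre; the board reaches from 163 mm before it to 127 mm behind it in x. Axes as the plate's. A loose bone fragment lies on its front part, between the two front tongues.
- corner_1 (a point): Centre of the plate's front left (nearer the robot, its left) corner, on its upper face (42 mm above the table): the place to press to try that corner; flat area 44 x 44 mm around it. Axes as the plate.
- corner_2 (a point): Centre of the plate's front right corner, on its upper face (42 mm above the table): the place to press to try that corner; flat area 44 x 44 mm around it. Axes as the plate.
- corner_3 (a point): Centre of the plate's rear left corner, on its upper face (42 mm above the table): the place to press to try that corner; flat area 44 x 44 mm around it. Axes as the plate.
- corner_4 (a point): Centre of the plate's rear right corner, on its upper face (42 mm above the table): the place to press to try that corner; flat area 44 x 44 mm around it. Axes as the plate.
- tongue_1 (a point): Where to press the front left corner's shim tongue: fixed point 52 mm before (-x) the corner's centre, 28 mm above the table, on the tongue's face once flat. Steel strip 28 mm wide, 4 mm thick, 47 mm long from its pivot under the corner's front edge to its free end in front. Starts raised 0.5 to 0.61 rad (face 20 to 24 mm above this point), stays where left; goes down with 6 to 8 N.
- tongue_2 (a point): Where to press the front right corner's shim tongue: fixed point 52 mm before (-x) the corner's centre, 28 mm above the table, on the tongue's face once flat. Steel strip 28 mm wide, 4 mm thick, 47 mm long from its pivot under the corner's front edge to its free end in front. Starts raised 0.5 to 0.61 rad (face 20 to 24 mm above this point), stays where left; goes down with 6 to 8 N.
- tongue_3 (a point): Where to press the rear left corner's shim tongue: fixed point 52 mm before (-x) the corner's centre, 28 mm above the table, on the tongue's face once flat. Steel strip 28 mm wide, 4 mm thick, 47 mm long from its pivot under the corner's front edge to its free end in front. Starts raised 0.5 to 0.61 rad (face 20 to 24 mm above this point), stays where left; goes down with 6 to 8 N.
- tongue_4 (a point): Where to press the rear right corner's shim tongue: fixed point 52 mm before (-x) the corner's centre, 28 mm above the table, on the tongue's face once flat. Steel strip 28 mm wide, 4 mm thick, 47 mm long from its pivot under the corner's front edge to its free end in front. Starts raised 0.5 to 0.61 rad (face 20 to 24 mm above this point), stays where left; goes down with 6 to 8 N.
- foot_soft (a joint): How far the soft foot, under the one corner that rocks, is pressed down: 0 at rest, up to 0.004 m. It moves when the corner above it is pressed (gives from about 4 N, fully down at about 8 N); the other corners do not give. Which corner it is under changes from run to run and cannot be seen.
- shim_soft (a joint): Angle of the shim tongue at the corner that rocks (which corner is not told): 0 to 0.11 rad at the start (raised), grows as it is pressed, 0.61 rad fully flat. Flat, a ridge at its inner end stands close under the corner and keeps it from sinking.
- shim_p (a joint): Angle of the shim tongue at one of the three firm corners (which one is not told): 0 to 0.11 rad at the start (raised), 0.61 rad flat. To be left raised.
- shim_q (a joint): Angle of the shim tongue at one of the three firm corners (which one is not told): 0 to 0.11 rad at the start (raised), 0.61 rad flat. To be left raised.
- shim_r (a joint): Angle of the shim tongue at one of the three firm corners (which one is not told): 0 to 0.11 rad at the start (raised), 0.61 rad flat. To be left raised.
- bone_a: Loose bone fragment, 50 x 21 x 12 mm, on the bed between the two front tongues. Bystander: leave it. Origin: centre of its underside.
- bone_b: Loose bone fragment, 55 x 25 x 14 mm, on the paper sheet left of the plate. Bystander: leave it. Origin: centre of its underside.
- bone_c: Loose bone fragment, 38 x 23 x 13 mm, on the paper sheet left of the plate. Bystander: leave it. Origin: centre of its underside.
- jar: Glass jar, 60 mm across, 95 mm tall, right of the plate. Bystander: leave it. Origin: centre of its underside.
- brush: Hand brush lying right of the plate. Bystander: leave it. Origin: inside it, near its middle.
- cards: Stack of blank paper cards, 75 x 105 x 30 mm, right of the plate. Bystander: leave it. Origin: centre of its underside.
- camera: Black camera, 55 x 115 x 88 mm, left of the plate, behind the paper sheet. Bystander: leave it. Origin: centre of its underside.

How it is judged:
On the way, in this order (a step that is already met when the one before it is completed fails the run):
1. the corner that rocks is pressed down with the fingers at least 2 mm, its shim tongue still raised (value of joint foot_soft above 0.002 m and value of joint shim_soft below 0.25 rad and contact force between the fingers and plate above 1 N), for 0.1 s.
2. the shim tongue of that corner is pressed flat (value of joint shim_soft above 0.53 rad and value of joint each of shim_p, shim_q, shim_r below 0.25 rad), for 0.2 s.
At the end, for the whole second after the job is handed in: The tongue at the corner that rocked is flat (its joint above 0.53 of 0.61 rad), the other three are raised (below 0.25 rad), the plate rests level (within 0.02 rad) on its feet, the soft foot not pressed more than 1.5 mm, within 12 mm of where it stood (all of step 2 and value of joint foot_soft below 0.0015 m and distance of plate from where it was at the start of the episode below 0.012 m and angle between plate's own z axis and vertical below 0.02 rad and linear speed of plate below 0.01 m/s); the robot touches nothing.
It fails at once if a tongue at a firm corner is pressed down (beyond 0.25 rad) (value of joint any of shim_p, shim_q, shim_r above 0.25 rad).
It fails at once if the plate is lifted or shoved (its centre moves more than 15 mm or it tilts more than 0.1 rad) (distance of plate from where it was at the start of the episode above 0.015 m or angle between plate's own z axis and vertical above 0.1 rad).
It fails at once if a bystander is moved more than 20 mm (distance of any of bone_a, bone_b, bone_c, jar, brush, cards, camera from where it was at the start of the episode above 0.02 m).
It also fails if it takes over 51 s, if anything falls off the work surface, if the arm or the gripper's body presses on something with over 40 N, if the wrist force passes 120 N, or if a joint passes its speed limit or range.

## Working session

There is one attempt and no reset: what is moved stays moved. The work goes in short steps, Python scripts to look and compute and a tool call to move; the robot and the scene stay as the last step left them, time stands still between calls to the robot, and variables do not carry over. Pictures are saved under pics/ and viewed, and the job is handed in when it is done.

Besides the shell and the picture viewer there is one more tool, called after "Call:" by a JSON object that holds its "op" and its "data". drive_tool: Moves the arm, as the interface text tells. Its arguments: {"type":"object","properties":{"plan":{"type":"array","items":{"type":"array"}},"force":{"type":"number"}},"required":["plan"]}

```bash
mkdir -p pics; python3 - <<'E'
from bench import robot
import cv2,json,numpy as np
s=robot.state();print({k:np.round(v,4).tolist() for k,v in s.items()})
for n in("scene","top","wrist"):
    c=robot.camera(n);cv2.imwrite(f"pics/{n}0.png",c["frame"][:,:,::-1])
    print(n,{k:np.round(v,4).tolist() for k,v in c.items() if k!="frame"})
E
```

```text
{'time_s': 0.0, 'joints': [-1.2366, 0.3005, 1.5216, -0.0, 1.3207, -0.0666], 'joint_velocities': [-0.0002, 0.001, -0.0005, 0.0018, -0.0007, 0.0012], 'joint_efforts': [-0.0011, -54.3493, -36.1794, -0.0001, 0.004, 0.0], 'tcp_pos': [0.2145, -0.5062, 0.2307], 'ee_rot': [[0.3902, -0.9207, -0.0004], [-0.9207, -0.3902, 0.0011], [-0.0011, -0.0001, -1.0]], 'ft_force': [-0.2357, -0.1074, 0.1651], 'moment': [-0.0461, 0.0094, -0.0146], 'grip_width': 0.999}
scene {'fx': 367.1114, 'fy': 367.1114, 'cx': 317.2993, 'cy': 200.1632, 'T': [[-0.1835, 0.5915, -0.7851, 1.2764], [0.983, 0.115, -0.1431, 0.1566], [0.0056, -0.798, -0.6026, 0.6324], [0.0, 0.0, 0.0, 1.0]]}
top {'fx': 450.0473, 'fy': 450.0473, 'cx': 312.5576, 'cy': 196.4367, 'T': [[0.0003, -0.9939, 0.1102, 0.3841], [-1.0, -0.0007, -0.0039, 0.0208], [0.004, -0.1102, -0.9939, 1.3099], [0.0, 0.0, 0.0, 1.0]]}
wrist {'fx': 309.7069, 'fy': 309.7069, 'cx': 316.6513, 'cy': 199.9911, 'mount': [[1.0, -0.0007, 0.0017, 0.0004], [0.0001, 0.9525, 0.3046, -0.0771], [-0.0019, -0.3046, 0.9525, -0.1431], [0.0, 0.0, 0.0, 1.0]]}
```

View pics/scene0.png

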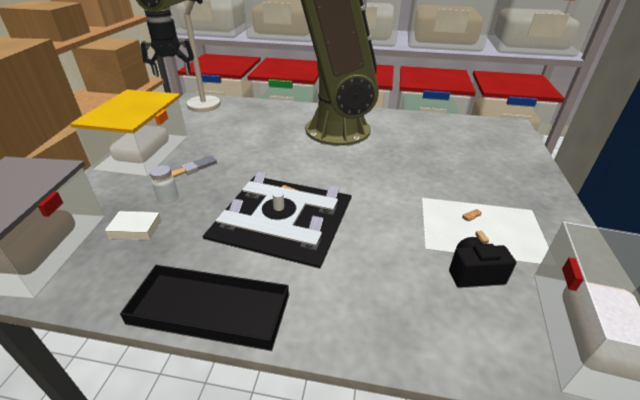

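View pics/top0.png

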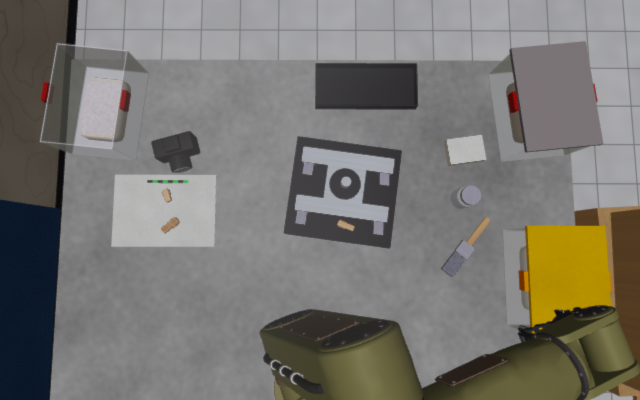

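View pics/wrist0.png

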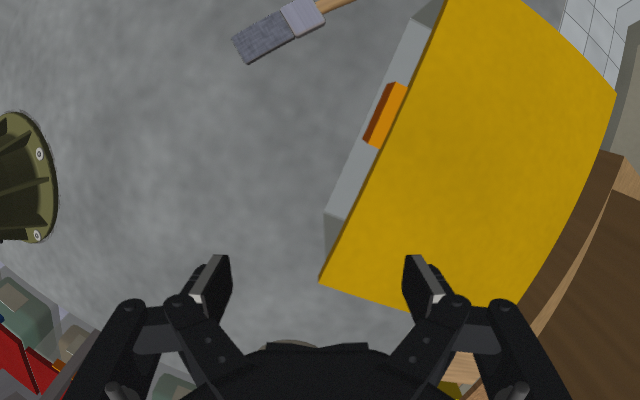

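The top view shows the H plate at about (343,185) on the black bed, with its front bar at row ~207 and rear bar at row ~160. I'll enlarge it and measure.

```bash
python3 - <<'E'
import cv2
f=cv2.imread("pics/top0.png")[130:255,278:408]
cv2.imwrite("pics/topz.png",cv2.resize(f,None,fx=4.6,fy=4.6,interpolation=cv2.INTER_CUBIC))
f=cv2.imread("pics/scene0.png")[165:275,195:360]
cv2.imwrite("pics/scenez.png",cv2.resize(f,None,fx=4.8,fy=4.8,interpolation=cv2.INTER_CUBIC))
E
```

```text
(no output)
```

View pics/topz.png

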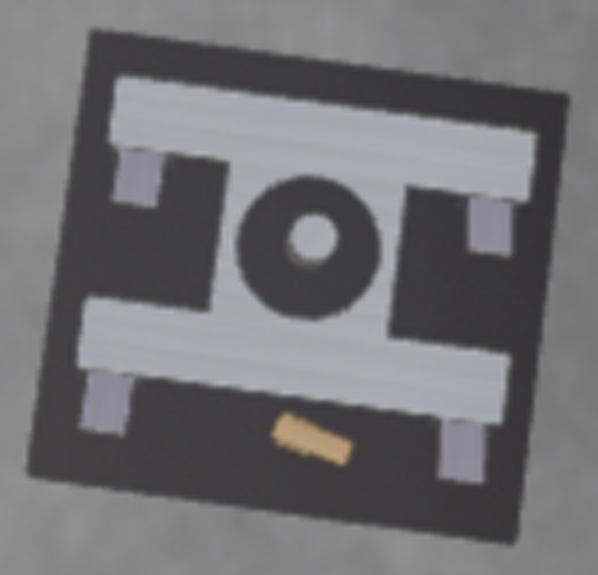

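View pics/scenez.png

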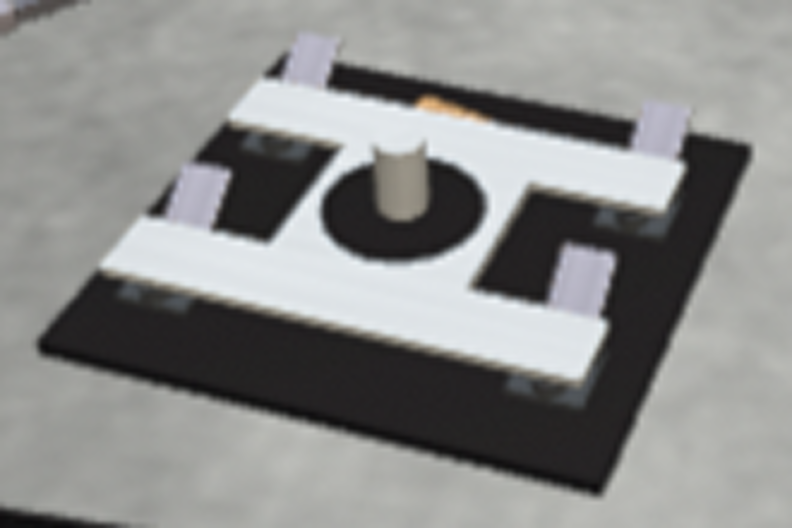

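```bash
cat > h.py <<'E'
import numpy as np,cv2
from scipy.optimize import least_squares
def proj(c,P):
    R=c["T"][:3,:3];q=(P-c["T"][:3,3])@R
    return np.c_[c["fx"]*q[:,0]/q[:,2]+c["cx"],c["fy"]*q[:,1]/q[:,2]+c["cy"]]
def world(p,P):  # p=x,y,yaw ; plate coords
    c,s=np.cos(p[2]),np.sin(p[2]);P=np.atleast_2d(P)
    return np.c_[p[0]+c*P[:,0]-s*P[:,1],p[1]+s*P[:,0]+c*P[:,1],P[:,2]]
def bars(z): 
    h=22
    return np.array([[x,y,z*1e3] for x,y in[(92,132),(92,-132),(48,-132),(48,132),(-48,132),(-48,-132),(-92,-132),(-92,132)]])/1e3
E
python3 - <<'E'
from h import *
from bench import robot
ct=robot.camera("top");cs=robot.camera("scene")
t=(np.array([(116,76),(536,130),(529,200),(109,144),(85,297),(510,353),(503,423),(78,367)])+.5)/4.6-.5+[278,130]
s=(np.array([(582,378),(101,270),(150,215),(607,322),(665,210),(229,122),(262,80),(684,165)])+.5)/4.8-.5+[195,165]
for name,use in(("both",3),("top",1),("scene",2)):
    # is spacing 140 = centre-to-centre or the gap? fit half-spacing too
    def B(g,z): 
        o=g
        return np.array([[x,y,z] for x,y in[(o+.022,.132),(o+.022,-.132),(o-.022,-.132),(o-.022,.132),(-o+.022,.132),(-o+.022,-.132),(-o-.022,-.132),(-o-.022,.132)]])
    def f(p):
        W=world(p,B(p[3],p[4] if use==3 else .042));r=[]
        if use&1:r.append(proj(ct,W)-t)
        if use&2:r.append(proj(cs,W)-s)
        return np.concatenate(r).ravel()
    r=least_squares(f,[.45,0,-.1,.07,.042]);print(name,np.round(r.x,4),"rms",np.sqrt(np.mean(r.fun**2)))
    if use==3:
        print(np.round(r.fun.reshape(-1,2),1).tolist())
E
```

```text
both [ 0.5615 -0.0749 -0.1334  0.0698  0.0399] rms 0.43290254684314733
[[0.0, 0.1], [-0.1, 0.5], [-0.3, 0.3], [-0.5, 0.3], [0.1, -0.2], [-0.0, 0.0], [-0.3, 0.2], [-0.5, -0.1], [0.1, 0.5], [-0.3, -0.5], [-1.5, 0.5], [0.7, 0.1], [-0.2, 0.1], [-0.6, -0.4], [-0.3, -0.1], [0.4, -0.2]]
top [ 0.5617 -0.0753 -0.1311  0.0701  0.042 ] rms 0.18750350473027277
scene [ 0.5635 -0.0738 -0.1384  0.0689  0.042 ] rms 0.5707049775480314
```

Both views agree: the plate is at (0.562, -0.075), yaw -0.132 rad. The face height fits at 40 mm (text 42) and the half spacing at 70 mm. Next I'll shut the gripper and turn the tool so the jaw axis lies along the plate's y.

Call:
{"op": "drive_tool", "data": {"plan": [[[0,0,0],[0,0,0.106],0],[[0,0,0],[0,0,0.106],0],[[0,0,0],[0,0,0.106],0],[[0,0,0],[0,0,0.106],0],[[0,0,0],[0,0,0.106],0]], "force": 40}}

```text
time_s: 0.67
tcp_pos: [0.2146, -0.5064, 0.2312]
ee_rot: [[-0.134, -0.991, -0.0], [-0.991, 0.134, 0.0], [-0.0, 0.0, -1.0]]
ft_force: [-1.4, 0.0, -0.8]
grip_width: 0.297
```

```bash
cat >> h.py <<'E'
POSE=[.562,-.075,-.132]
PT={}
for i,(a,b) in enumerate([(-.07,.11),(-.07,-.11),(.07,.11),(.07,-.11)],1):
    PT['c%d'%i]=[a,b,.042];PT['t%d'%i]=[a-.052,b,.028]
def go(name,z):
    from bench import robot
    s=robot.state();R=np.array(s["ee_rot"]);w=world(POSE,PT[name])[0];w[2]=z
    d=R.T@(w-np.array(s["tcp_pos"]))
    print(name,"target",w.round(4),"tcp",np.round(s["tcp_pos"],4),"shift tool",d.round(4),"rows",np.linalg.norm(d)/.0417,
      "F",np.round(s["ft_force"],2),"t",round(s["time_s"],2),"xang",round(np.arctan2(R[1,0],R[0,0])+np.pi/2-POSE[2]+0,4),"w",s["grip_width"])
E
python3 -c "
from h import *
for k in PT: print(k,world(POSE,PT[k])[0].round(3))
go('c2',.12);go('c2',.231)"
```

```text
c1 [0.507 0.043 0.042]
t1 [0.456 0.05  0.028]
c2 [ 0.478 -0.175  0.042]
t2 [ 0.427 -0.168  0.028]
c3 [0.646 0.025 0.042]
t3 [0.594 0.032 0.028]
c4 [ 0.617 -0.193  0.042]
t4 [ 0.565 -0.186  0.028]
c2 target [ 0.4781 -0.1748  0.12  ] tcp [ 0.2146 -0.5064  0.2312] shift tool [-0.3638 -0.2168  0.1112] rows 10.500700447480074 F [-1.44  0.01 -0.79] t 0.67 xang -0.0024 w 0.2971867747567151
c2 target [ 0.4781 -0.1748  0.231 ] tcp [ 0.2146 -0.5064  0.2312] shift tool [-3.639e-01 -2.168e-01  2.000e-04] rows 10.156652403817189 F [-1.44  0.01 -0.79] t 0.67 xang -0.0024 w 0.2971867747567151
```

Call:
{"op": "drive_tool", "data": {"plan": [[[-0.03,-0.018,0],[0,0,0],0],[[-0.03,-0.018,0],[0,0,0],0],[[-0.03,-0.018,0],[0,0,0],0],[[-0.03,-0.018,0],[0,0,0],0],[[-0.03,-0.018,0],[0,0,0],0]]}}

```text
time_s: 1.08
tcp_pos: [0.3238, -0.3678, 0.2313]
ee_rot: [[-0.129, -0.992, 0.0], [-0.992, 0.129, 0.0], [-0.0, -0.0, -1.0]]
ft_force: [0.3, -0.6, 0.3]
grip_width: -0.003
```

Call:
{"op": "drive_tool", "data": {"plan": [[[-0.03,-0.018,0],[0,0,0],0],[[-0.03,-0.018,0],[0,0,0],0],[[-0.03,-0.018,0],[0,0,0],0],[[-0.03,-0.018,0],[0,0,0],0],[[-0.03,-0.018,0],[0,0,0],0]]}}

```text
time_s: 1.5
tcp_pos: [0.4325, -0.2305, 0.2314]
ee_rot: [[-0.129, -0.992, 0.0], [-0.992, 0.129, -0.0], [0.0, -0.0, -1.0]]
ft_force: [-0.4, -0.6, 0.3]
grip_width: 0.0
```

Call:
{"op": "drive_tool", "data": {"plan": [[[-0.03,-0.018,0],[0,0,0],0],[[-0.03,-0.018,0.02],[0,0,0],0],[[0,0,0.03],[0,0,0],0],[[0,0,0.03],[0,0,0],0],[[0,0,0],[0,0,0],0]]}}

```text
time_s: 1.92
tcp_pos: [0.4732, -0.1757, 0.1463]
ee_rot: [[-0.128, -0.992, -0.008], [-0.992, 0.128, 0.003], [-0.002, 0.008, -1.0]]
ft_force: [0.3, 0.1, -1.3]
grip_width: 0.002
```

```bash
python3 -c "
from h import *
go('c2',.07)
from bench import robot
for n in('wrist','scene'):
  c=robot.camera(n);cv2.imwrite('pics/%s1.png'%n,c['frame'][:,:,::-1])
"
```

```text
c2 target [ 0.4781 -0.1748  0.07  ] tcp [ 0.4732 -0.1757  0.1463] shift tool [-0.0013 -0.0054  0.0762] rows 1.83325691032763 F [ 0.26  0.06 -1.33] t 1.92 xang 0.004 w 0.0018208772870696747
```

View pics/wrist1.png

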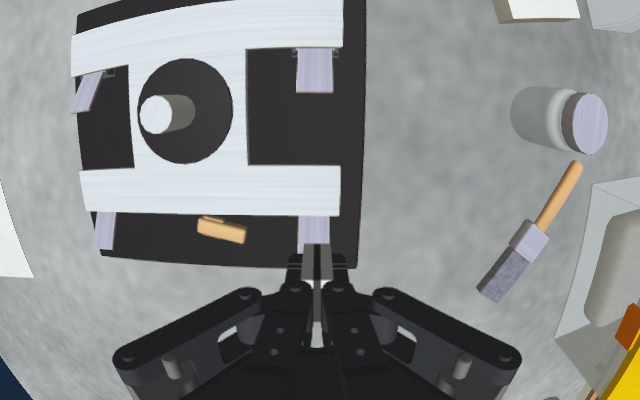

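View pics/scene1.png

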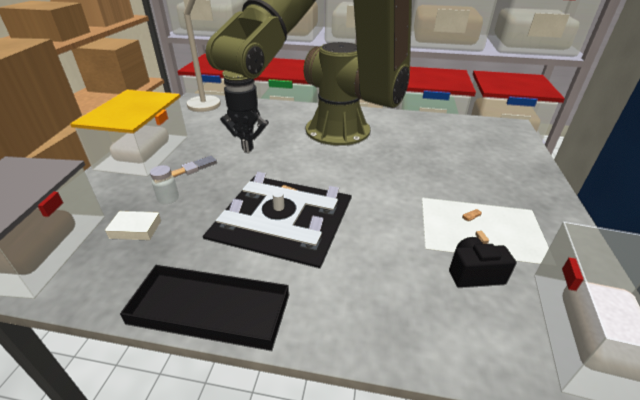

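The wrist view shows the front bar's right end at (341,166)-(339,216) and the left end at (80,172)-(85,213), with the rear bar's right end near (343,46). I'll check the plate pose against it.

```bash
cat >> h.py <<'E'
def projw(c,s,P):
    M=np.eye(4);M[:3,:3]=s["ee_rot"];M[:3,3]=s["tcp_pos"];T=M@np.array(c["mount"])
    q=(np.atleast_2d(P)-T[:3,3])@T[:3,:3]
    th=np.arctan2(np.hypot(q[:,0],q[:,1]),q[:,2]);ph=np.arctan2(q[:,1],q[:,0])
    return np.c_[c["fx"]*th*np.cos(ph)+c["cx"],c["fy"]*th*np.sin(ph)+c["cy"]]
E
python3 -c "
from h import *
from bench import robot
s=robot.state();c=robot.camera('wrist')
o=.07
B=np.array([[o-.022,-.132,.042],[-o+.022,.132,.042],[-o+.022,-.132,.042],[-o-.022,-.132,.042],[-o-.022,.132,.042]])
m=np.array([(343,46),(80,172),(341,166),(339,216),(85,213)])
print(projw(c,s,world(POSE,B)).round(1).tolist())
r=least_squares(lambda p:(projw(c,s,world(p,B))-m).ravel(),POSE);print(r.x,r.fun.reshape(-1,2).round(1).tolist())
go('c2',.07)
"
```

```text
[[339.7, 52.0], [80.3, 173.9], [338.4, 168.1], [337.2, 217.5], [87.7, 213.7]]
[ 0.56433988 -0.0768292  -0.13161731] [[-1.5, 3.0], [0.9, -0.5], [-0.7, -1.0], [0.1, -1.3], [3.2, -1.4]]
c2 target [ 0.4781 -0.1748  0.07  ] tcp [ 0.4756 -0.1777  0.1528] shift tool [-0.0032 -0.002   0.0828] rows 1.9879184092850277 F [ 0.15 -0.18 -0.32] t 2.07 xang 0.0024 w 0.0005269976406989571
```

Agreement is within 3 mm. Next I lower over corner 2.

Call:
{"op": "drive_tool", "data": {"plan": [[[-0.002,-0.003,0.03],[0,0,0],0],[[0,0,0.03],[0,0,0],0],[[0,0,0.03],[0,0,0],0],[[0,0,0],[0,0,0],0],[[0,0,0],[0,0,0],0]]}}

```text
time_s: 2.48
tcp_pos: [0.4788, -0.1762, 0.0626]
ee_rot: [[-0.129, -0.992, 0.0], [-0.992, 0.129, -0.0], [0.0, -0.0, -1.0]]
ft_force: [0.4, 0.6, 0.7]
grip_width: -0.003
```

Call:
{"op": "drive_tool", "data": {"plan": [[[0,0,0.006],[0,0,0],0],[[0,0,0.003],[0,0,0],0],[[0,0,0.0],[0,0,0],0],[[0,0,0],[0,0,0],0]]}}

```text
time_s: 2.82
tcp_pos: [0.4788, -0.1758, 0.0532]
ee_rot: [[-0.129, -0.992, 0.001], [-0.992, 0.129, -0.001], [0.0, -0.001, -1.0]]
ft_force: [0.0, -0.8, 0.4]
grip_width: -0.0
```

Call:
{"op": "drive_tool", "data": {"plan": [[[0,0,0.004],[0,0,0],0],[[0,0,0.003],[0,0,0],0],[[0,0,0.002],[0,0,0],0],[[0,0,0.0],[0,0,0],0]]}}

```text
time_s: 3.15
tcp_pos: [0.4782, -0.1755, 0.0428]
ee_rot: [[-0.129, -0.992, -0.001], [-0.992, 0.129, 0.0], [-0.0, 0.001, -1.0]]
ft_force: [0.6, -0.6, -0.3]
grip_width: 0.001
```

Call:
{"op": "drive_tool", "data": {"plan": [[[0,0,0.001],[0,0,0],0],[[0,0,0.0],[0,0,0],0],[[0,0,0.0],[0,0,0],0]]}}

```text
time_s: 3.4
tcp_pos: [0.4784, -0.1756, 0.0423]
ee_rot: [[-0.129, -0.992, -0.0], [-0.992, 0.129, 0.0], [-0.0, 0.0, -1.0]]
ft_force: [-0.5, 0.1, 0.6]
grip_width: -0.001
```

Call:
{"op": "drive_tool", "data": {"plan": [[[0,0,0.001],[0,0,0],0],[[0,0,0.0],[0,0,0],0],[[0,0,0.0],[0,0,0],0]]}}

```text
time_s: 3.65
tcp_pos: [0.4785, -0.1757, 0.0415]
ee_rot: [[-0.129, -0.992, 0.0], [-0.992, 0.129, -0.0], [0.0, -0.0, -1.0]]
ft_force: [-1.0, 0.9, 3.9]
grip_width: 0.001
```

Contact at about 41.8 mm. I'll press on in 1 mm steps.

Call:
{"op": "drive_tool", "data": {"plan": [[[0,0,0.001],[0,0,0],0],[[0,0,0.0],[0,0,0],0],[[0,0,0.0],[0,0,0],0]]}}

```text
time_s: 3.9
tcp_pos: [0.4784, -0.1757, 0.0404]
ee_rot: [[-0.129, -0.992, 0.0], [-0.992, 0.129, -0.0], [0.0, -0.0, -1.0]]
ft_force: [-1.5, 0.1, 5.0]
grip_width: 0.001
```

Call:
{"op": "drive_tool", "data": {"plan": [[[0,0,0.001],[0,0,0],0],[[0,0,0.0],[0,0,0],0],[[0,0,0.0],[0,0,0],0]]}}

```text
time_s: 4.15
tcp_pos: [0.4784, -0.1757, 0.0394]
ee_rot: [[-0.129, -0.992, 0.0], [-0.992, 0.129, -0.0], [0.0, -0.0, -1.0]]
ft_force: [-2.3, -0.1, 5.9]
grip_width: -0.0
```

This corner gives at about 1 N/mm from 4 N, so it is the soft foot. A little further for margin.

Call:
{"op": "drive_tool", "data": {"plan": [[[0,0,0.001],[0,0,0],0],[[0,0,0.0],[0,0,0],0],[[0,0,0.0],[0,0,0],0],[[0,0,0.0],[0,0,0],0]]}}

```text
time_s: 4.48
tcp_pos: [0.4784, -0.1757, 0.0385]
ee_rot: [[-0.129, -0.992, 0.0], [-0.992, 0.129, -0.0], [0.0, -0.0, -1.0]]
ft_force: [-3.2, -0.3, 7.5]
grip_width: -0.003
```

Call:
{"op": "drive_tool", "data": {"plan": [[[0,0,0.0005],[0,0,0],0],[[0,0,0.0],[0,0,0],0],[[0,0,0.0],[0,0,0],0]]}}

```text
time_s: 4.73
tcp_pos: [0.4784, -0.1758, 0.0382]
ee_rot: [[-0.129, -0.992, 0.0], [-0.992, 0.129, -0.0], [0.0, -0.0, -1.0]]
ft_force: [-3.1, 0.3, 10.2]
grip_width: -0.002
```

```bash
python3 -c "
from h import *
go('c2',.07)
from bench import robot
for n in('wrist',):
  c=robot.camera(n);cv2.imwrite('pics/%s2.png'%n,c['frame'][:,:,::-1])
"
```

```text
c2 target [ 0.4781 -0.1748  0.07  ] tcp [ 0.4784 -0.1758  0.0382] shift tool [-0.0009  0.0004 -0.0318] rows 0.7637132433689013 F [-3.1   0.3  10.17] t 4.73 xang 0.0028 w -0.0022599167456531484
```

View pics/wrist2.png

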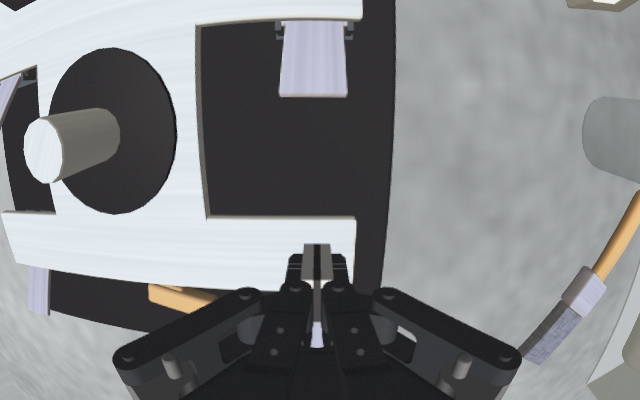

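The fingertip is on the front-right corner at (317,265). It sank about 3.7 mm and bottomed out at 10 N, so corner 2 rocks. Now I lift, shift 52 mm forward and press tongue 2.

Call:
{"op": "drive_tool", "data": {"plan": [[[0,0,-0.03],[0,0,0],0],[[0,0,-0.03],[0,0,0],0],[[0,0.026,0],[0,0,0],0],[[0,0.026,0],[0,0,0],0],[[0,0,0],[0,0,0],0]]}}

```text
time_s: 5.2
tcp_pos: [0.4237, -0.1681, 0.0974]
ee_rot: [[-0.129, -0.992, -0.002], [-0.992, 0.129, 0.001], [-0.001, 0.002, -1.0]]
ft_force: [-0.8, 0.2, -0.5]
grip_width: 0.001
```

Call:
{"op": "drive_tool", "data": {"plan": [[[0,0,0.01],[0,0,0],0],[[0,0,0.01],[0,0,0],0],[[0,0,0.01],[0,0,0],0],[[0,0,0],[0,0,0],0],[[0,0,0],[0,0,0],0]]}}

```text
time_s: 5.62
tcp_pos: [0.4267, -0.1687, 0.0666]
ee_rot: [[-0.129, -0.992, -0.002], [-0.992, 0.129, 0.001], [-0.001, 0.002, -1.0]]
ft_force: [0.4, -0.8, 0.2]
grip_width: 0.001
```

```bash
python3 -c "
from h import *
go('t2',.06)
from bench import robot
for n in('wrist','scene'):
  c=robot.camera(n);cv2.imwrite('pics/%s3.png'%n,c['frame'][:,:,::-1])
"
```

```text
t2 target [ 0.4266 -0.168   0.06  ] tcp [ 0.4267 -0.1687  0.0666] shift tool [-0.0007  0.0002  0.0066] rows 0.15959453647903418 F [ 0.42 -0.84  0.16] t 5.62 xang 0.003 w 0.0013697990966787565
```

View pics/wrist3.png

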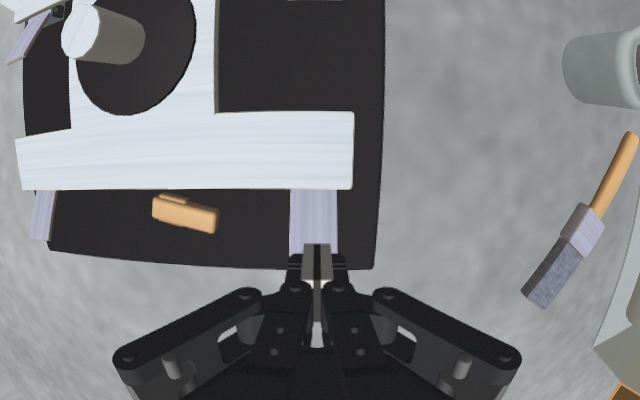

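The fingertip at (317,262) is centred over the tongue (columns 290-338), and the bone at (185,213) is clear. Press.

Call:
{"op": "drive_tool", "data": {"plan": [[[0,0,0.006],[0,0,0],0],[[0,0,0.006],[0,0,0],0],[[0,0,0.004],[0,0,0],0],[[0,0,0.004],[0,0,0],0],[[0,0,0],[0,0,0],0]]}}

```text
time_s: 6.13
tcp_pos: [0.4266, -0.1689, 0.0471]
ee_rot: [[-0.129, -0.992, -0.001], [-0.992, 0.129, 0.0], [-0.0, 0.001, -1.0]]
ft_force: [0.4, -0.0, -0.3]
grip_width: -0.002
```

Call:
{"op": "drive_tool", "data": {"plan": [[[0,0,0.004],[0,0,0],0],[[0,0,0.004],[0,0,0],0],[[0,0,0.004],[0,0,0],0],[[0,0,0.0],[0,0,0],0],[[0,0,0],[0,0,0],0]]}}

```text
time_s: 6.55
tcp_pos: [0.4268, -0.1689, 0.0355]
ee_rot: [[-0.129, -0.992, -0.0], [-0.992, 0.129, 0.0], [-0.0, 0.0, -1.0]]
ft_force: [-1.0, 0.4, -0.2]
grip_width: 0.003
```

No force where 6–8 N was expected. I'll look before going on.

```bash
python3 -c "
from h import *
go('t2',.028)
from bench import robot
for n in('wrist','scene'):
  c=robot.camera(n);cv2.imwrite('pics/%s4.png'%n,c['frame'][:,:,::-1])
f=cv2.imread('pics/scene4.png')[120:280,190:360];cv2.imwrite('pics/s4z.png',cv2.resize(f,None,fx=3.7,fy=3.7,interpolation=cv2.INTER_CUBIC))
f=cv2.imread('pics/wrist4.png')[150:350,180:480];cv2.imwrite('pics/w4z.png',cv2.resize(f,None,fx=2.6,fy=2.6,interpolation=cv2.INTER_CUBIC))
"
```

```text
t2 target [ 0.4266 -0.168   0.028 ] tcp [ 0.4268 -0.1689  0.0355] shift tool [-0.0009  0.0003  0.0075] rows 0.1813195358389932 F [-1.04  0.37 -0.21] t 6.55 xang 0.0028 w 0.002708025493983029
```

View pics/s4z.png

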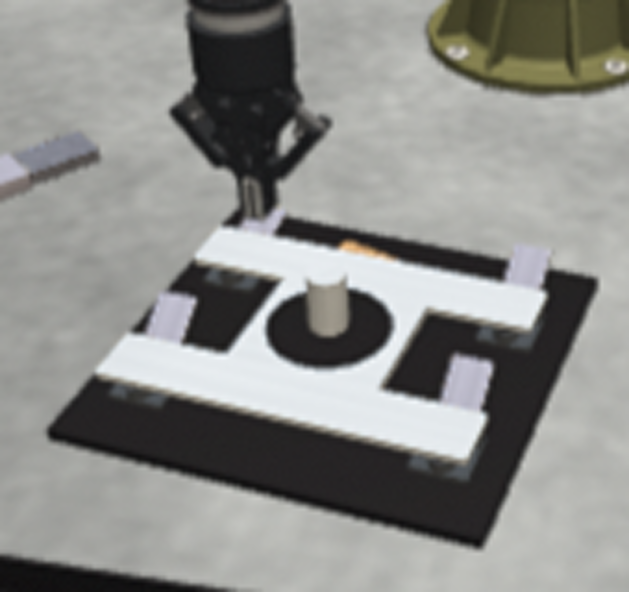

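View pics/w4z.png

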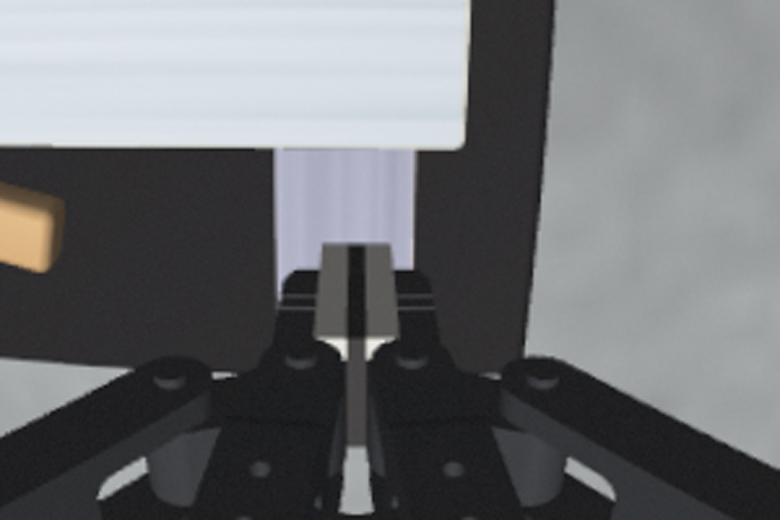

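The tongue is going down under the fingertip and has already lowered compared with the others, so it just stays where it is left. Continuing.

Call:
{"op": "drive_tool", "data": {"plan": [[[0,0,0.003],[0,0,0],0],[[0,0,0.003],[0,0,0],0],[[0,0,0.001],[0,0,0],0],[[0,0,0.0],[0,0,0],0],[[0,0,0],[0,0,0],0]]}}

```text
time_s: 7.07
tcp_pos: [0.4268, -0.1689, 0.0286]
ee_rot: [[-0.129, -0.992, 0.0], [-0.992, 0.129, 0.0], [-0.0, -0.0, -1.0]]
ft_force: [-0.0, 0.5, 0.4]
grip_width: -0.001
```

Call:
{"op": "drive_tool", "data": {"plan": [[[0,0,0.001],[0,0,0],0],[[0,0,0.0],[0,0,0],0],[[0,0,0],[0,0,0],0]]}}

```text
time_s: 7.32
tcp_pos: [0.4269, -0.1689, 0.0279]
ee_rot: [[-0.129, -0.992, 0.0], [-0.992, 0.129, -0.0], [0.0, -0.0, -1.0]]
ft_force: [-1.9, 0.3, 4.5]
grip_width: 0.001
```

Call:
{"op": "drive_tool", "data": {"plan": [[[0,0,0.001],[0,0,0],0],[[0,0,0.0],[0,0,0],0],[[0,0,0],[0,0,0],0]]}}

```text
time_s: 7.57
tcp_pos: [0.4269, -0.169, 0.0275]
ee_rot: [[-0.129, -0.992, 0.0], [-0.992, 0.129, -0.0], [0.0, -0.0, -1.0]]
ft_force: [-6.3, 1.9, 16.6]
grip_width: 0.004
```

Firm stop at 27.5–28 mm with 17 N, so the tongue is flat. I lift away and check.

Call:
{"op": "drive_tool", "data": {"plan": [[[0,0,0],[0,0,0],0],[[0,0,-0.01],[0,0,0],0],[[0,0,-0.03],[0,0,0],0],[[0,0,-0.035],[0,0,0],0],[[0,0,-0.035],[0,0,0],0]]}}

```text
time_s: 7.98
tcp_pos: [0.4264, -0.1687, 0.1381]
ee_rot: [[-0.129, -0.992, -0.001], [-0.992, 0.129, 0.001], [-0.0, 0.001, -1.0]]
ft_force: [0.1, -0.6, 0.4]
grip_width: -0.001
```

Call:
{"op": "drive_tool", "data": {"plan": [[[0.02,0.02,-0.02],[0,0,0],0],[[0.03,0.02,0],[0,0,0],0],[[0.03,0.02,0],[0,0,0],0],[[0.03,0,0],[0,0,0],0],[[0,0,0],[0,0,0],0]]}}

```text
time_s: 8.4
tcp_pos: [0.3521, -0.2738, 0.1575]
ee_rot: [[-0.132, -0.991, 0.001], [-0.991, 0.132, -0.002], [0.002, -0.001, -1.0]]
ft_force: [0.8, 0.7, -0.4]
grip_width: -0.001
```

```bash
python3 -c "
from h import *
from bench import robot
go('c2',.07)
for n in('wrist','scene','top'):
  c=robot.camera(n);cv2.imwrite('pics/%s5.png'%n,c['frame'][:,:,::-1])
f=cv2.imread('pics/scene5.png')[165:275,195:360];cv2.imwrite('pics/s5z.png',cv2.resize(f,None,fx=4.8,fy=4.8,interpolation=cv2.INTER_CUBIC))
f=cv2.imread('pics/top5.png')[130:255,278:408];cv2.imwrite('pics/t5z.png',cv2.resize(f,None,fx=4.6,fy=4.6,interpolation=cv2.INTER_CUBIC))
"
```

```text
c2 target [ 0.4781 -0.1748  0.07  ] tcp [ 0.3521 -0.2738  0.1575] shift tool [-0.1149 -0.1117  0.0875] rows 4.378035161459557 F [ 0.8   0.71 -0.38] t 8.4 xang -0.0004 w -0.0009953780593898289
```

View pics/s5z.png

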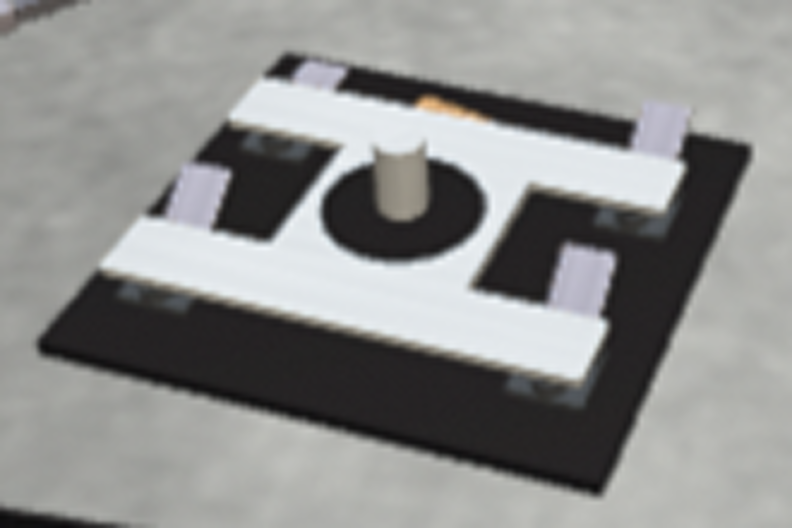

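View pics/t5z.png

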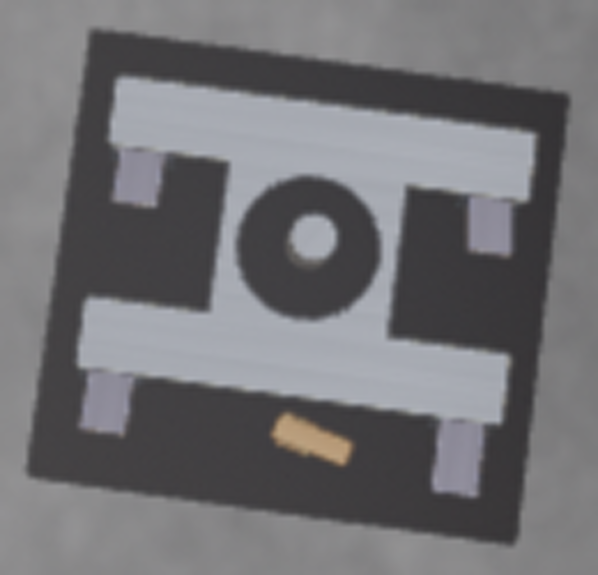

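View pics/wrist5.png

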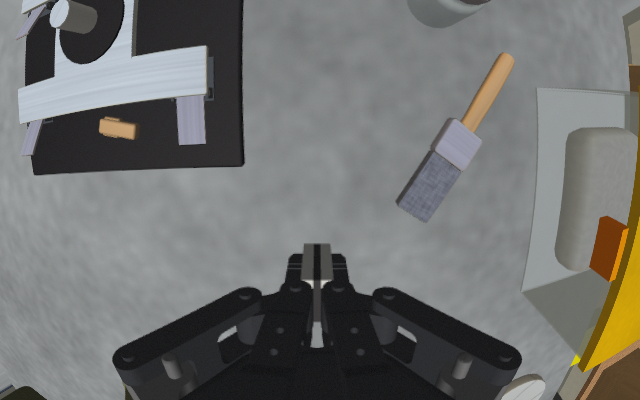

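In all views tongue 2 is flat: in the scene zoom it shows short at (320,75), and in the top view its end has moved out to (457,495). The other three stand as before. The plate edges sit at the same pixels as at the start, and the bone hasn't moved. The arm is clear, so I'm handing in.

```bash
python3 -c "
from bench import robot
print(robot.job_done())"
```

```text
the job is handed in; nothing more can be done
None
```

I found the rocking corner at the front right (corner 2), pressed its shim tongue flat and handed the job in at about 8.5 s. The hand-in reports no verdict.

- **Finding the corner:** corner 2 was the first one I pressed. It gave about 3.7 mm as the force rose from roughly 4 N to 8 N, then stopped at 10 N. That matches the soft foot as described, so I did not press the other three corners for comparison.
- **Pressing the tongue:** tongue 2 went down to a firm stop at 27.5 mm (28 mm given), held with 17 N.
- **Last checks:** the pictures afterwards showed tongue 2 flat and the other three still raised. The plate edges were at the same pixels as at the start, the bone on the bed had not moved, and the arm was clear of everything.

Two readings disagreed slightly with what I expected:
- **Tongue force:** between steps on the way down the force read about 0 N instead of 6–8 N. A picture showed the tongue had lowered under the finger, so I continued.
- **Plate pose:** the scene and wrist views differed from the top view by 2–3 mm.

I did not press corner 2 again after the tongue was flat.

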